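Moisture reading on a clamped drawer front

ROBOT

A 6-joint arm with a two-finger parallel gripper is mounted at the origin on the work surface. World frame = base frame: x ahead of the robot, y to its left, z up, the work surface at z = 0. Lengths are in mm, angles in rad, forces in N, time in s.
With the tool pointing down it reaches from about 325 to 850 mm from the base axis. Payload 4.4 kg.
Tool frame: the origin (TCP) lies between the finger pads; the fingertips stand 8 mm ahead of it and the grasp point (between the pads) lies 11 mm behind it; z points along the fingers, y is the line along which they close (so a half turn about z gives the same grasp; the last joint's range is limited). The gripper opens to 94 mm and grips with 3 to 60 N. Pads are 16 mm wide; open, the fingers measure 119 mm over their backs; the gripper's body (75 mm by 177 mm) begins 78 mm behind the grasp point.
Start: joints at [0.995, 0.207, 1.542, -0, 1.393, -0.15], TCP at [237.513, 523.655, 213.447] pointing down, gripper open.
Joint ranges: [-2.73, 2.73], [-0.86, 2.22], [0.23, 2.46], [-1.11, 4.25], [0.08, 2.63], [-2.82, 2.82]. Speed limits (rad/s): [2.79, 2.79, 3.14, 3.14, 3.14, 3.14].

INTERFACE

Orientations are given as a rotation vector (axis times angle).
In Python, from cell import env, read_camera, camera_model gives the robot as it stands. The module is installed in compiled form; this text tells all that it offers.
- The arm moves only by the shell command python3 -m jog 'ROWS' [OPENING] [FORCE]. ROWS is JSON, a list of rows, each a list of 2 entries, a list of its own where there are three numbers: the shift along the tool's x, y, z each as a share of 15 cm, from -1 to 1, then the turn about the tool's z as a share of 0.5 rad, from -1 to 1. A call has 1 to 8 rows; each row is the pose to reach, as a shift and turn from the pose commanded when the call began, along the tool's axes at that moment; what a row does not reach only later rows make up. A row lasts 1/8 s, in which the tool goes at most 62.5 mm and 10.7 degrees, less where a joint would pass 70% of its speed; a pose out of reach is approached as far as the arm can. A call with a number of a shift or a turn outside -1 to 1 is refused whole. A call with a gripper value outside its range is refused whole. OPENING is the opening, from 0 (shut) to 1 (fully open), set as the call begins (- or left out, the last holds). The fingers move at their own pace and stop on an object; FORCE is the grip in N (left out, the last holds). Time passes only in rows, so rows that repeat a pose let the fingers close. It gives the time, the measured TCP pose, the force, the opening and the grip force at its end, in the units of the state.
- env.state(): the state, without advancing time (a new reading comes with each control period).
- read_camera(name): name is "scene" or "top" or "wrist"; returns the picture (420x560x3 uint8, blue, green, red); there is no depth.
- camera_model(name): a dict with "fx", "fy", "cx", "cy" (pixels), "position" and "rotation" of the camera in the world. Camera axes: x right, y down, z forward; pixel columns grow to the right and rows downward; lengths in mm; the calibration is good to about 2 mm. A picture is of the moment at which its call begins: read the wrist's pose just before it. camera_model takes no time and is no camera call; for the wrist camera it gives the pose at the moment of the call.
- env.sign_off(): hands the job in; it is judged then, once.
The state is a dict: "time_s": time; "joints": joint angles; "qvel": joint speeds; "effort": joint torques, N m; "tool_pos": TCP position; "eef_rot": TCP orientation; "contact_force": force on the tool from outside, world axes, zero at the start; "ft_torque": the same for the moment, N m; "finger_gap": finger opening in mm; "grip_force": force on a finger pad.
Only numpy, scipy, OpenCV 4.12 (cv2) and the standard library are available. Lean on these libraries where they do the work, as an engineer would, in place of code of your own. Each camera call takes 0.05 s, during which the arm holds its last target. There are 200 camera calls.

TASK

Take a moisture reading of the drawer front on the sloping easel: lift the orange meter out of its dock, set its sprung steel nose square onto the middle of the white paper dot, press gently until the nose is about half way in, and hold it still there for about two seconds. Then stand the meter upright back in its dock, seated and released. Keep the gripper off the easel and the drawer front, do not shift the easel, and leave the other things on the bench where they are.

Things in the scene. Friction and masses are not known exactly. Their poses are not given: they have to be found in the camera images.
- meter: Loose moisture meter, 0.2 kg, upright in its dock. Origin: centre of the underside of its rubber collar (48 mm across, 8 mm thick), which rests on the dock's top. z runs up the square orange handle, 32 x 32 mm, from 8 to 82 mm above the origin; x, y square to its sides; screen on the -x side. Below the origin: black sleeve 22 mm across, 22 mm long, then the steel nose, 12 mm across, 16 mm long.
- nose (a joint): How far the meter's sprung nose is pushed in: 0 fully out, 0.008 m fully in; half way is 0.004. The spring takes about 1.6 N to start, 5 N half way and 8 N fully in.
- nose_tip (a point): Middle of the flat end of the steel nose, on the meter's axis, 38 mm below the meter's origin with the nose out. Axes as the meter's.
- dock: The meter's dock: fixed black block 100 x 100 mm, 50 mm high, with an upright round through-hole 32 mm across in its middle; the meter's sleeve and nose hang in it loosely while the collar rests on the top. Origin: centre of the underside, on the bench.
- easel: Fixed wooden easel, foot 324 mm wide, cheeks 95 mm high. Its board slopes up from a hinge on the robot's side and carries a cork jig with a dark drawer front, 130 mm up the slope x 200 mm wide, 16 mm thick, a white paper dot 24 mm across in its middle, brass knobs 16 mm high 60 mm either side of the dot. Origin: on the bench below the hinge; x points away from the robot, under the board.
- mark_axis (a point): Point on the jig's cork face straight under the white dot's centre. z is square to the drawer front's face, pointing out of it, up and towards the robot, 0.22 to 0.46 rad from vertical; y runs along its width. The face with the dot lies 16 to 34 mm from this point along z: the drawer front is jacked up by an unknown amount, so find it by touch or sight.
- wax_tin: Bystander: yellow tin with a brass lid, 68 mm across, 50 mm high. Origin: centre of its underside.
- glue_bottle: Bystander: white glue bottle with a green label and yellow cap, 52 mm across, 130 mm high. Origin: centre of its underside.
- drawer_pull: Bystander: brass drawer pull lying on the bench, 110 x 22 mm, 26 mm high. Origin: centre of its underside.
- brush: Bystander: brush lying on the bench, about 200 mm long, 25 mm high. Origin: its underside.
Mind the look-alikes: they are no part of the job. What is shaped like the meter but blue or purple is not meant.

How it is judged (in metres and radians):
On the way:
1. the nose is pressed onto the dot: tip within 7 mm of the dot's centre each way along the face, meter within 0.15 rad of square, nose 2 to 6.5 mm in, meter still (under 15 mm/s), for 1.5 s (x of nose_tip in the frame of mark_axis between -0.007 and 0.007 m and y of nose_tip in the frame of mark_axis between -0.007 and 0.007 m and z of nose_tip in the frame of mark_axis above 0.01 m and angle between the z axis of meter and the z axis of mark_axis, either way round below 0.15 rad and value of joint nose between 0.002 and 0.0065 m and contact force between meter and easel above 1 N and linear speed of meter below 0.015 m/s), for 1.5 s.
At the end, for the whole second after the job is handed in: The meter stands in its dock, nose down in the hole, collar seated on the dock's top (within 4 mm in height, 9 mm sideways), upright within 0.1 rad and at rest; the easel's board and jig are where they were (within 8 mm) and the tin, bottle, pull and brush have moved less than 20 mm (z of meter in the frame of dock between 0.047 and 0.054 m and horizontal distance between meter and dock below 0.009 m and angle between meter's own z axis and vertical below 0.1 rad and linear speed of meter below 0.01 m/s and distance of mark_axis from where it was at the start of the episode below 0.008 m and distance of each of wax_tin, glue_bottle, drawer_pull, brush from where it was at the start of the episode below 0.02 m); the robot touches nothing.
It fails at once if the meter is pressed on the easel or drawer front with more than 20 N (contact force between meter and easel above 20 N).
It fails at once if the gripper or arm presses on the easel or drawer front (over 2 N) (contact force between any of the arm, the fingers and easel above 2 N).
It fails at once if a bystander is pushed more than 30 mm or knocked over (distance of any of wax_tin, glue_bottle, drawer_pull, brush from where it was at the start of the episode above 0.03 m or angle between any of wax_tin, glue_bottle's own z axis and vertical above 0.5 rad).
It also fails if it takes over 54 s, if anything falls off the work surface, if the arm or the gripper's body presses on something with over 40 N, if the wrist force passes 120 N, or if a joint passes its speed limit or range.

## Working session

There is one attempt and no reset: what is moved stays moved. The work goes in short steps, Python scripts to look and compute and a shell command to move; the robot and the scene stay as the last step left them, time stands still between calls to the robot, and variables do not carry over. Pictures are saved under pics/ and viewed, at most 14 in all, crops included, and the job is handed in when it is done.

```bash
mkdir -p pics; python3 - <<'E'
from cell import env, read_camera, camera_model
import cv2
for n in("scene","top"):
    cv2.imwrite(f"pics/{n}.png",read_camera(n)); m=camera_model(n); print(n,m)
s=env.state();print(s)
E
```

```text
scene {'fx': 438.5132576603044, 'fy': 438.5132576603044, 'cx': 275.55189235651756, 'cy': 213.47384238711135, 'position': array([776.89897493, 360.166595  , 882.91488477]), 'rotation': array([-0.69193263, -2.81608945,  0.78632116])}
top {'fx': 402.36661296956197, 'fy': 402.36661296956197, 'cx': 276.0728581091467, 'cy': 215.72888896691867, 'position': array([ 488.89455386,  -43.75505095, 1017.53814703]), 'rotation': array([-2.22136361,  2.2035832 , -0.0405413 ])}
{'time_s': 0.1, 'joints': array([ 9.94506919e-01,  2.07354560e-01,  1.54279518e+00,  1.11392075e-05,
        1.39352077e+00, -1.50491731e-01]), 'qvel': array([ 1.12002326e-03, -6.16274425e-04, -4.34479971e-03,  1.03088688e-03,
       -4.68224694e-04,  4.13813847e-05]), 'effort': array([-8.14833402e-04, -3.71860421e+01, -2.82293540e+01,  6.99731405e-02,
        3.11006117e-02, -2.34614811e-05]), 'tool_pos': array([237.11019609, 523.04955287, 212.4032433 ]), 'eef_rot': array([-6.63644725e-01, -3.06992939e+00,  3.04389919e-03]), 'contact_force': array([-0.23506513, -0.44323667, -0.84572285]), 'ft_torque': array([ 0.00882609,  0.00696098, -0.02889505]), 'grip_force': 0.0, 'finger_gap': 93.83121469967026}
```

View pics/scene.png

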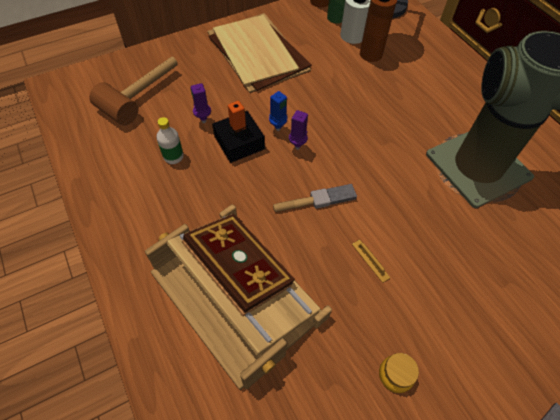

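View pics/top.png

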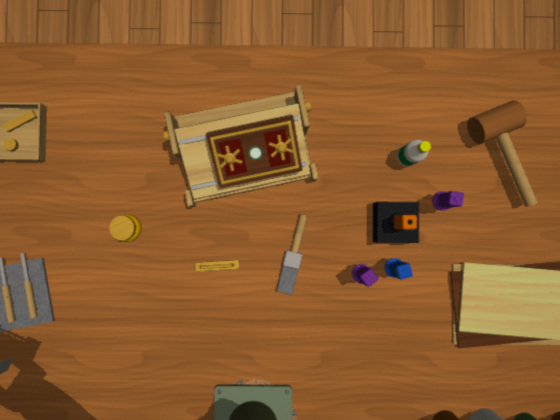

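The top view has x up and -y to the right. The easel dot is near (255,153), the dock and meter near (396,222), and the look-alikes sit beside the dock. I'll enlarge these areas next.

```bash
cat > h.py <<'E'
import numpy as np, cv2
from cell import env, read_camera, camera_model
from scipy.spatial.transform import Rotation as R
def ray(m,p):
    d=R.from_rotvec(m["rotation"]).apply([(p[0]-m["cx"])/m["fx"],(p[1]-m["cy"])/m["fy"],1.]); return np.array(m["position"]),d
def onz(m,p,z):
    o,d=ray(m,p); return o+d*(z-o[2])/d[2]
def tri(obs):
    A=np.zeros((3,3));b=np.zeros(3)
    for m,p in obs:
        o,d=ray(m,p);d=d/np.linalg.norm(d);P=np.eye(3)-np.outer(d,d);A+=P;b+=P@o
    x=np.linalg.solve(A,b)
    return x,[np.linalg.norm(np.cross(x-ray(m,p)[0],ray(m,p)[1]/np.linalg.norm(ray(m,p)[1]))) for m,p in obs]
def proj(m,X):
    c=R.from_rotvec(m["rotation"]).inv().apply(np.array(X)-m["position"]); return np.array([m["fx"]*c[0]/c[2]+m["cx"],m["fy"]*c[1]/c[2]+m["cy"]])
E
python3 - <<'E'
import cv2,numpy as np
s=cv2.imread("pics/scene.png");t=cv2.imread("pics/top.png")
def c(i,x,y,w,h,W=400,H=300): return cv2.resize(i[y:y+h,x:x+w],(W,H),interpolation=cv2.INTER_CUBIC)
cv2.imwrite("pics/comp.png",np.vstack([np.hstack([c(t,346,177,100,75),c(s,195,90,100,75)]),np.hstack([c(t,155,80,200,150)[:, :400],c(s,140,190,200,150)])]))
E
```

```text
(no output)
```

View pics/comp.png

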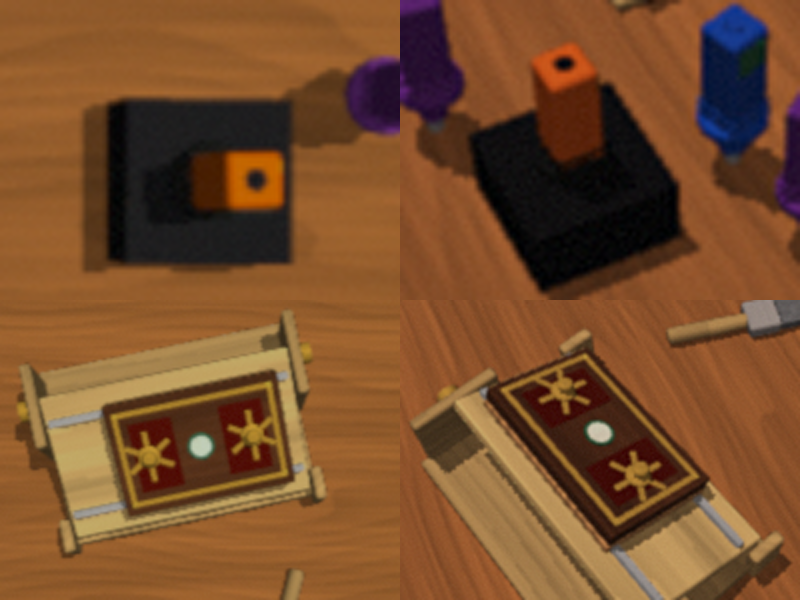

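```bash
python3 - <<'E'
from h import *
T=camera_model("top");S=camera_model("scene")
tp=lambda x,y:(x/4+346,y/4+177); te=lambda x,y:(x/2+155,(y-300)/2+80)
sp=lambda x,y:((x-400)/4+195,y/4+90); se=lambda x,y:((x-400)/2+140,(y-300)/2+190)
print("meter top",tri([(T,tp(256,180)),(S,sp(565,64))]))
for p in [(228,151),(284,152),(283,210),(227,209)]: print(onz(T,tp(*p),132).round(1))
for p in [(126,102),(291,102),(291,263),(126,263)]: print("dock",onz(T,tp(*p),50).round(1))
d,e=tri([(T,te(201,446)),(S,se(599,432))]);print("dot",d,e)
C=[]
for a,b in [((273,371),(487,393)),((294,476),(590,352)),((128,515),(708,482)),((103,408),(612,543))]:
    x,e=tri([(T,te(*a)),(S,se(*b))]);C.append(x);print(x.round(1),np.round(e,1))
C=np.array(C);print("mean",C.mean(0))
x=(C[0]+C[3]-C[1]-C[2])/2;y=(C[2]+C[3]-C[0]-C[1])/2
print(np.linalg.norm(x),np.linalg.norm(y));n=np.cross(x,y);n/=np.linalg.norm(n);print("n",n,"tilt",np.arccos(n[2]),"yaw of y",np.arctan2(-y[0],y[1]),"yaw n",np.arctan2(-n[1],-n[0]))
k=[tri([(T,te(*a)),(S,se(*b))])[0] for a,b in [((150,456),(637,471)),((253,435),(563,387))]];print("knobs",k, np.linalg.norm(k[0]-k[1]))
s=env.state();print(R.from_rotvec(s["eef_rot"]).as_matrix().round(4),s["tool_pos"]); print(camera_model("wrist"))
E
```

```text
meter top (array([ 501.71568181, -349.29645787,  128.41165722]), [np.float64(0.21458047263994257), np.float64(0.21458047263995308)])
[ 517.4 -332.4  132. ]
[ 517.1 -363.5  132. ]
[ 485.1 -362.9  132. ]
[ 485.4 -331.9  132. ]
dock [ 549.1 -297.5   50. ]
dock [ 549.9 -397.4   50. ]
dock [ 452.8 -397.2   50. ]
dock [ 452.1 -297.6   50. ]
dot [657.77092378  -4.46485399  99.07130286] [np.float64(0.5977841676777725), np.float64(0.5977841676776525)]
[740.3 -85.6 117.1] [0.7 0.7]
[ 624.7 -111.    71.1] [3.7 3.7]
[580.8  81.8  70.2] [0.9 0.9]
[697.2 106.6 110.7] [0.1 0.1]
mean [660.75648789  -2.04213865  92.30135781]
126.30614392223349 197.43001567702802
n [-0.33742872 -0.05845148  0.93953461] tilt 0.3495275553282493 yaw of y 0.22245400074374094 yaw n 0.17152401290399996
knobs [array([644.39091328,  52.98439349, 106.67401926]), array([669.61398788, -63.7356896 , 105.46111445])] 119.42048579071925
[[-9.107e-01  4.130e-01 -1.100e-03]
 [ 4.130e-01  9.107e-01 -1.700e-03]
 [ 3.000e-04 -2.100e-03 -1.000e+00]] [237.11019609 523.04955287 212.4032433 ]
{'fx': 327.3802981040559, 'fy': 327.3802981040559, 'cx': 275.78953921185524, 'cy': 212.33472645797792, 'position': array([172.0923528 , 552.9033543 , 383.17772793]), 'rotation': array([2.46063081, 1.58277568, 0.19413749])}
```

Everything agrees with the given sizes: the meter is at (501.5, -347.5) with yaw 0, the dot at about (658, -4, 97), easel yaw about 0.215 and tilt about 0.35. The tool can't be tilted, so I'll swivel the meter inside the grip against the dock hole. First I move to above the dock.

```bash
python3 -m jog '[[[-1,-1,0],0],[[-1,-1,0],0],[[-1,-1,0],0],[[-1,-1,0],0]]' 1; python3 -m jog '[[[-1,-1,0],0],[[-1,-1,0],0],[[-1,-1,0],0],[[-1,-1,0],0]]';python3 -m jog '[[[-1,-1,0],0],[[-1,-1,0],0],[[-1,-1,0],0],[[-1,-1,0],0]]'; python3 -m jog '[[[-1,-1,0],0],[[-1,-1,0],0],[[-1,-1,0],0],[[-1,-1,0],0]]'; python3 -m jog '[[[0,-0.55,0],-0.85],[[0,-0.55,0],-0.85],[[0,-0.55,0],-0.85],[[0,-0.55,0],-0.85]]'
cat > w.py <<'E'
from h import *
import sys
s=env.state(); t=s["tool_pos"]; M=R.from_rotvec(s["eef_rot"])
print(s["time_s"],t.round(1),"xaxis yaw-pi",np.arctan2(-M.as_matrix()[1,0],-M.as_matrix()[0,0]).round(4),"tool z",M.as_matrix()[:,2].round(3),"F",s["contact_force"].round(2),"T",s["ft_torque"].round(3),"gap",round(s["finger_gap"],1),round(s["grip_force"],1),"j",s["joints"].round(2))
if len(sys.argv)>3:
    g=np.array(list(map(float,sys.argv[1:4]))); d=M.inv().apply(g-t); print("shares to go",(d/150).round(3))
E
python3 w.py 501.5 -347.5 104
```

```text
time_s: 0.6
tool_pos: [312.4, 322.3, 212.9]
eef_rot: [-0.668, -3.069, 0.002]
contact_force: [-1.2, 0.2, 0.7]
finger_gap: 93.8
grip_force: 0.0
time_s: 1.1
tool_pos: [387.2, 123.8, 213.2]
eef_rot: [0.67, 3.069, -0.001]
contact_force: [0.4, 0.8, -0.1]
finger_gap: 94.1
grip_force: 0.0
time_s: 1.6
tool_pos: [461.9, -75.1, 213.1]
eef_rot: [-0.67, -3.069, 0.001]
contact_force: [-0.1, 0.6, -0.0]
finger_gap: 93.9
grip_force: 0.0
time_s: 2.1
tool_pos: [536.2, -273.8, 212.5]
eef_rot: [-0.668, -3.069, 0.0]
contact_force: [-1.1, 0.2, -0.6]
finger_gap: 94.0
grip_force: 0.0
time_s: 2.6
tool_pos: [501.5, -345.8, 212.7]
eef_rot: [-0.004, -3.141, -0.002]
contact_force: [1.0, 0.2, -0.9]
finger_gap: 94.1
grip_force: 0.0
2.6 [ 501.5 -345.8  212.7] xaxis yaw-pi -0.0024 tool z [-0.001  0.001 -1.   ] F [ 0.98  0.25 -0.88] T [ 0.017 -0.024 -0.009] gap 94.1 0.0 j [-0.75  0.28  1.45  0.    1.41 -2.31]
shares to go [-0.001 -0.012  0.725]
```

```bash
python3 -m jog '[[[0,-0.01,0.35],0],[[0,-0.01,0.72],0],[[0,-0.01,0.72],0],[[0,-0.01,0.72],0]]' 1; python3 -m jog '[[[0,0,0],0],[[0,0,0],0],[[0,0,0],0],[[0,0,0],0],[[0,0,0],0],[[0,0,0],0]]' 0 15; python3 w.py
```

```text
time_s: 3.1
tool_pos: [503.1, -347.7, 107.2]
eef_rot: [0.001, 3.14, -0.002]
contact_force: [0.3, -0.5, 1.0]
finger_gap: 94.0
grip_force: 0.0
time_s: 3.85
tool_pos: [502.0, -347.2, 105.3]
eef_rot: [-0.001, -3.141, -0.0]
contact_force: [0.5, 0.8, -0.4]
finger_gap: 37.5
grip_force: 0.0
3.85 [ 502.  -347.2  105.3] xaxis yaw-pi -0.0008 tool z [-0.  0. -1.] F [ 0.52  0.8  -0.41] T [ 0.053 -0.043 -0.029] gap 37.5 0.0 j [-0.75  0.38  1.55 -0.    1.21 -2.32]
```

```bash
python3 -m jog '[[[0,0,0],0],[[0,0,0],0],[[0,0,0],0],[[0,0,-0.08],0],[[0,0,-0.16],0],[[0,0,-0.16],0],[[0,0,-0.16],0]]' 0 15; python3 -m jog '[[[0.04,0,0],0],[[0.08,0,0],0],[[0.11,0,0],0],[[0.14,0,0],0],[[0.17,0,0],0],[[0.2,0,0],0],[[0.2,0,0],0]]' 0 10;  python3 w.py; python3 - <<'E'
from h import *
a=read_camera("scene");b=read_camera("wrist");t=read_camera("top")
c=lambda i,x,y,w,h: cv2.resize(i[y:y+h,x:x+w],(400,300),interpolation=cv2.INTER_CUBIC)
cv2.imwrite("pics/p1.png",np.vstack([np.hstack([c(a,170,60,140,105),cv2.resize(b,(400,300))]),np.hstack([c(t,346,177,100,75),np.zeros((300,400,3),np.uint8)])]))
E
```

```text
time_s: 4.72
tool_pos: [502.1, -347.2, 129.7]
eef_rot: [0.001, 3.141, -0.0]
contact_force: [0.0, -0.0, -2.3]
finger_gap: 32.1
grip_force: 14.8
time_s: 5.6
tool_pos: [471.6, -347.3, 129.5]
eef_rot: [-0.002, -3.141, 0.0]
contact_force: [1.6, -0.7, -1.7]
finger_gap: 31.9
grip_force: 10.0
5.6 [ 471.6 -347.3  129.5] xaxis yaw-pi -0.001 tool z [-0. -0. -1.] F [ 1.62 -0.68 -1.71] T [ 0.008 -0.189  0.014] gap 31.9 10.0 j [-0.78  0.31  1.6  -0.    1.24 -2.35]
```

View pics/p1.png

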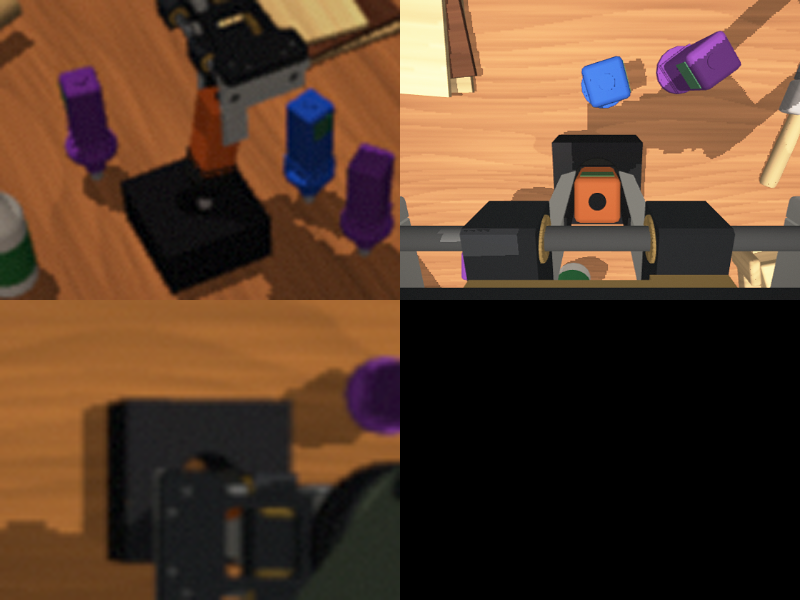

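The meter is tilting in the grip, with the handle leaning toward the robot and the nose still in the hole at about (205,203) of the crop. I'll push 13.5 mm further, then lift and measure the tilt.

```bash
python3 -m jog '[[[0.03,0,0],0],[[0.06,0,0],0],[[0.09,0,0],0],[[0.09,0,0],0],[[0.09,0,0],0]]' 0 10;  python3 w.py; python3 -m jog '[[[0,0,0],0],[[0,0,0],0],[[-0.02,0,-0.2],0],[[-0.02,0,-0.4],0],[[-0.02,0,-0.6],0],[[-0.02,0,-0.6],0],[[-0.02,0,-0.6],0]]' 0 40; python3 w.py; python3 - <<'E'
from h import *
a=read_camera("scene");b=read_camera("wrist");t=read_camera("top")
for n,i in zip("abt",(a,b,t)): cv2.imwrite(f"pics/p2{n}.png",i)
X=np.array([471,-347,160]); p=proj(camera_model("scene"),X);print(p); x,y=(p-[50,37]).astype(int);y=max(y,0);print(x,y)
cv2.imwrite("pics/p2.png",cv2.resize(a[y:y+75,x:x+100],(800,600),interpolation=cv2.INTER_CUBIC))
E
```

```text
time_s: 6.38
tool_pos: [458.1, -347.2, 129.5]
eef_rot: [-0.001, -3.141, -0.0]
contact_force: [0.2, -0.2, -1.4]
finger_gap: 31.6
grip_force: 10.0
6.375 [ 458.1 -347.2  129.5] xaxis yaw-pi -0.0008 tool z [-0.001  0.    -1.   ] F [ 0.24 -0.17 -1.38] T [ 0.031 -0.088  0.002] gap 31.6 10.0 j [-0.8   0.29  1.62 -0.    1.23 -2.37]
time_s: 7.25
tool_pos: [460.9, -346.5, 218.0]
eef_rot: [-0.001, -3.14, -0.003]
contact_force: [0.5, -0.6, -1.7]
finger_gap: 31.7
grip_force: 40.0
7.25 [ 460.9 -346.5  218. ] xaxis yaw-pi -0.0007 tool z [-0.002  0.002 -1.   ] F [ 0.55 -0.61 -1.73] T [0.039 0.017 0.034] gap 31.7 40.0 j [-0.79  0.21  1.53 -0.    1.41 -2.36]
[247.85046475  92.3088576 ]
197 55
```

View pics/p2.png

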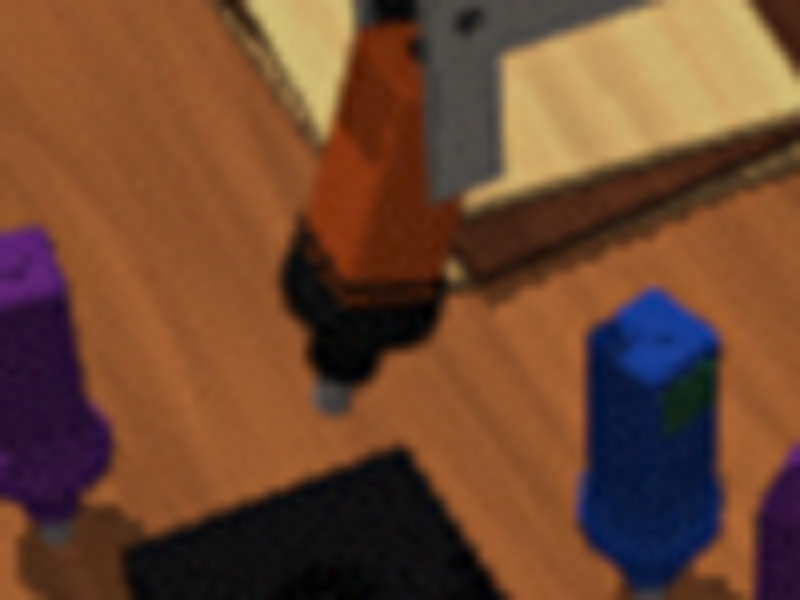

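The meter hangs tilted with its tip at crop (330,405) and its lower handle corners at about (345,283) and (440,285). Next I fit the tilt.

```bash
python3 - <<'E'
from h import *
from scipy.optimize import least_squares
m=camera_model("scene")
px={(0,0,-38):(330,408),(16,16,8):(345,283),(-16,16,8):(440,287),(16,-16,8):(308,215)}
P=np.array([460.9,-346.5,229.])
def pts(q):
    th,dx,s,dy=q; M=R.from_euler("y",-th)
    return {k:proj(m,P+[0,dy,0]+M.apply(np.array(k)-[dx,0,s])) for k in px}
f=lambda q:np.concatenate([(pts(q)[k]-(np.array(v)/8+[197,55])) for k,v in px.items()]+[[(q[2]-65)/6,q[1]/4,q[3]/4]])
r=least_squares(f,[.35,0,65,0]);print(r.x,(r.fun*1).round(2))
J=np.linalg.inv(r.jac.T@r.jac);print(np.sqrt(np.diag(J)))
E
```

```text
[ 0.39977295  0.86230798 60.85759281 -0.25911713] [-0.51 -2.58  0.52  1.22  0.69  0.65 -0.9   0.82 -0.69  0.22 -0.06]
[0.04454284 3.02665667 2.60735068 3.18707284]
```

The tilt comes out at about 0.37–0.40 in both the image fit and the contact geometry, against about 0.35 for the easel, which is close enough. I carry the meter over to the easel.

```bash
python3 -m jog '[[[-0.2,0.35,-0.15],0],[[-0.4,0.7,-0.15],0],[[-0.45,1,-0.15],0],[[-0.45,1,-0.15],0]]' 0 40; python3 -m jog '[[[-0.2,0.35,0],0],[[-0.4,0.7,0],0],[[-0.45,1,0],0],[[-0.45,1,0],0]]'; python3 -m jog '[[[0,0.1,0],-0.2],[[0,0.17,0],-0.426],[[0,0.17,0],-0.426],[[0,0.17,0],-0.426],[[0,0.17,0],-0.426]]'; python3 w.py 609.2 -15.1 215; python3 - <<'E'
from h import *
a=read_camera("scene");b=read_camera("wrist");t=read_camera("top")
for n,i in zip("abt",(a,b,t)): cv2.imwrite(f"pics/p3{n}.png",i)
cv2.imwrite("pics/p3.png",np.hstack([cv2.resize(a[170:320,160:310],(500,500),interpolation=cv2.INTER_CUBIC),cv2.resize(b[200:420,200:350],(300,440)).repeat(1,0)[:500] if 0 else cv2.copyMakeBorder(cv2.resize(b[0:420,130:430],(300,420)),0,80,0,0,0)]))
print(camera_model("wrist"))
E
```

```text
time_s: 7.9
tool_pos: [529.1, -193.8, 240.6]
eef_rot: [0.006, -3.139, -0.003]
contact_force: [-0.1, -1.2, -2.3]
finger_gap: 32.0
grip_force: 40.0
time_s: 8.4
tool_pos: [596.7, -45.3, 240.7]
eef_rot: [0.005, -3.14, -0.001]
contact_force: [-0.2, 0.0, -2.3]
finger_gap: 31.7
grip_force: 40.0
time_s: 9.02
tool_pos: [596.7, -22.9, 241.8]
eef_rot: [0.329, -3.124, 0.001]
contact_force: [0.0, -0.1, -1.9]
finger_gap: 31.8
grip_force: 40.0
9.025 [596.7 -22.9 241.8] xaxis yaw-pi 0.21 tool z [-0. -0. -1.] F [ 0.04 -0.11 -1.9 ] T [ 0.028  0.014 -0.022] gap 31.8 40.0 j [-0.18  0.23  1.45 -0.    1.46 -1.96]
shares to go [-0.092  0.034  0.179]
{'fx': 327.3802981040559, 'fy': 327.3802981040559, 'cx': 275.78953921185524, 'cy': 212.33472645797792, 'position': array([526.8161746 , -36.83680118, 412.6804337 ]), 'rotation': array([1.87031719, 2.30916553, 0.28672662])}
```

View pics/p3.png

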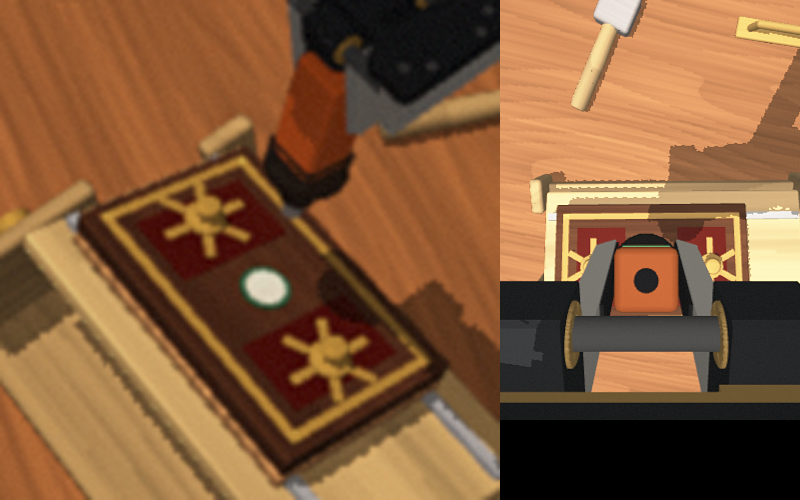

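The meter is over the easel. In the scene crop the tip is at about (290,212) and the dot at (267,287). I check these against the prediction.

```bash
python3 - <<'E'
from h import *
m=camera_model("scene"); P=np.array([596.7,-22.9,252.8]); Z=R.from_euler("z",.213)
obs=np.array([290,214])*.3+[160,170]; print("obs",obs)
for th in(.3,.35,.4,.45):
  for s in(62,66):
    X=P+(Z*R.from_euler("y",-th)).apply([0,0,-38-s]); print(th,s,X.round(1),proj(m,X).round(1))
    
# handle/collar: collar bottom-left edge center etc
for k,n in(((16,16,8),"mid"),((-16,16,8),"right")):
  for th in(.3,.4): print(n,th,((proj(m,P+(Z*R.from_euler("y",-th)).apply(np.array(k)-[0,0,66]))-[160,170])/.3).round(0))
# tilt of drawer from fixing 200x130 rigid rectangle to all corner pixels
from scipy.optimize import least_squares
T=camera_model("top");S=m
te=lambda x,y:(x/2+155,(y-300)/2+80); se=lambda x,y:((x-400)/2+140,(y-300)/2+190)
loc=[(65,-100),(-65,-100),(-65,100),(65,100),(0,0)]
a=[(273,371),(294,476),(128,515),(103,408),(201,446)];b=[(487,393),(590,352),(708,482),(612,543),(599,432)]
def f(q):
    M=R.from_euler("z",q[3])*R.from_euler("y",-q[4]); o=[]
    for l,u,v in zip(loc,a,b):
        X=q[:3]+M.apply([*l,0]); o+=[*(proj(T,X)-te(*u)),*(proj(S,X)-se(*v))]
    return np.array(o)
r=least_squares(f,[658,-4,96,.213,.35],loss="soft_l1");print(r.x.round(3),r.fun.round(1));print(np.sqrt(np.diag(np.linalg.inv(r.jac.T@r.jac))))
E
```

```text
obs [247.  234.2]
0.3 62 [625.6 -16.7 157.3] [250.5 230.3]
0.3 66 [626.7 -16.4 153.4] [250.1 231.7]
0.35 62 [630.2 -15.7 158.9] [248.5 231.3]
0.35 66 [631.6 -15.4 155.1] [248.1 232.7]
0.4 62 [634.8 -14.7 160.7] [246.5 232.2]
0.4 66 [636.3 -14.3 157. ] [246.  233.6]
0.45 62 [639.2 -13.7 162.8] [244.6 233.1]
0.45 66 [640.9 -13.3 159.2] [243.9 234.5]
mid 0.3 [313. 183.]
mid 0.4 [305. 185.]
right 0.3 [357. 161.]
right 0.4 [348. 167.]
[ 6.60025e+02 -3.09600e+00  9.05370e+01  2.19000e-01  3.84000e-01] [ 1.  -0.1  0.1 -0.1  0.2  2.4 -1.3 -0.5  0.6  0.4  0.8  0.4 -0.8 -0.4
  0.1 -0.3 -0.3 -0.5 -0.2  2.9]
[0.82686732 1.03910008 2.69955058 0.00838451 0.02596329]
```

```bash
python3 -m jog '[[[-0.06,0.02,0.1],0],[[-0.11,0.035,0.2],0],[[-0.11,0.035,0.247],0],[[-0.11,0.035,0.247],0],[[-0.11,0.035,0.247],0]]'; python3 w.py; python3 - <<'E'
from h import *
a=read_camera("scene");t=read_camera("top")
cv2.imwrite("pics/p4.png",np.hstack([cv2.resize(a[205:290,195:280],(500,500),interpolation=cv2.INTER_CUBIC),cv2.resize(t[110:200,220:280],(300,450),interpolation=cv2.INTER_CUBIC).copy() if 0 else cv2.copyMakeBorder(cv2.resize(t[110:200,220:280],(300,450)),0,50,0,0,0)]))
m=camera_model("scene"); s=env.state(); P=s["tool_pos"]+[0,0,11]
for th in(.35,.38,.41):
    M=(R.from_euler("z",.213)*R.from_euler("y",-th)); X=P+M.apply([0,0,-104]); print(th,X.round(1),((proj(m,X)-[195,205])*500/85).round(0))
    for h in (20,25,30,35): print(h,((proj(m,X-M.apply([0,0,h]))-[195,205])*500/85).round(0))
E
```

```text
time_s: 9.8
tool_pos: [612.0, -13.2, 205.1]
eef_rot: [-0.333, 3.124, -0.0]
contact_force: [0.8, -0.2, -2.7]
finger_gap: 32.0
grip_force: 40.0
9.8 [612.  -13.2 205.1] xaxis yaw-pi 0.2122 tool z [ 0. -0. -1.] F [ 0.78 -0.17 -2.66] T [ 0.042  0.004 -0.011] gap 32.0 40.0 j [-0.16  0.29  1.46 -0.    1.4  -1.95]
0.35 [647.1  -5.8 119. ] [287. 257.]
20 [274. 294.]
25 [271. 303.]
30 [268. 312.]
35 [265. 321.]
0.38 [649.9  -5.2 120.1] [280. 261.]
20 [266. 298.]
25 [262. 308.]
30 [259. 317.]
35 [255. 326.]
0.41 [652.7  -4.6 121.3] [273. 264.]
20 [257. 302.]
25 [254. 312.]
30 [250. 321.]
35 [246. 330.]
```

View pics/p4.png

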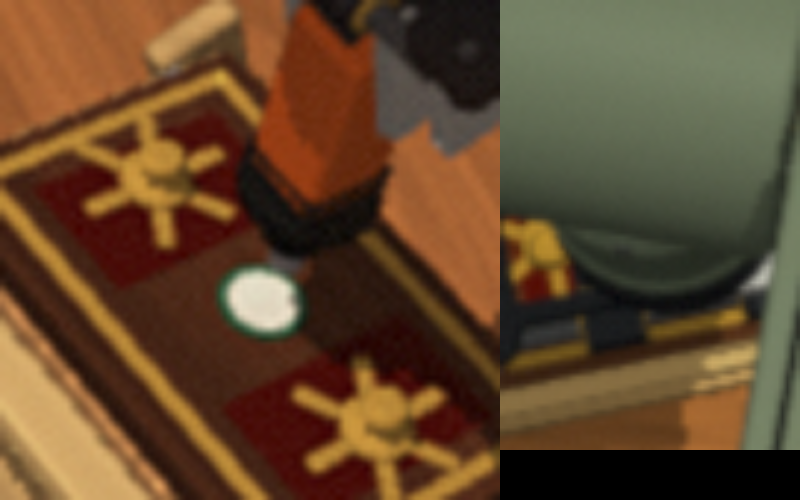

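The tip at about (284,266) is just above the dot at (262,300), and continuing along the axis ends within about 2 mm of the dot's centre. I approach along the axis with a guard on the force.

```bash
python3 -m jog '[[[-0.015,0,0.03],0],[[-0.027,0,0.06],0],[[-0.042,0,0.09],0],[[-0.042,0,0.09],0],[[-0.042,0,0.09],0],[[-0.042,0,0.09],0]]' 0 60; python3 w.py; python3 -m jog '[[[-0.003,0,0.008],0],[[-0.005,0,0.012],0],[[-0.005,0,0.012],0],[[-0.005,0,0.012],0]]'; python3 w.py
```

```text
time_s: 10.65
tool_pos: [618.1, -11.9, 191.6]
eef_rot: [-0.333, 3.124, -0.0]
contact_force: [0.4, -0.3, -1.3]
finger_gap: 31.8
grip_force: 60.0
10.65 [618.1 -11.9 191.6] xaxis yaw-pi 0.2122 tool z [ 0. -0. -1.] F [ 0.43 -0.27 -1.28] T [-0.004 -0.017 -0.007] gap 31.8 60.0 j [-0.16  0.31  1.45 -0.    1.37 -1.94]
time_s: 11.15
tool_pos: [618.7, -11.7, 189.6]
eef_rot: [0.333, -3.124, 0.0]
contact_force: [-0.1, 0.2, -1.8]
finger_gap: 31.5
grip_force: 60.0
11.15 [618.7 -11.7 189.6] xaxis yaw-pi 0.2122 tool z [-0. -0. -1.] F [-0.12  0.2  -1.78] T [ 0.059 -0.022 -0.034] gap 31.5 60.0 j [-0.16  0.32  1.45 -0.    1.37 -1.94]
```

```bash
for i in 1 2; do python3 -m jog '[[[-0.003,0,0.008],0],[[-0.005,0,0.012],0],[[-0.005,0,0.012],0],[[-0.005,0,0.012],0]]'|grep -E "pos|force"; done
```

```text
tool_pos: [619.4, -11.6, 188.0]
contact_force: [-1.0, -0.2, 0.1]
grip_force: 60.0
tool_pos: [620.1, -11.4, 186.1]
contact_force: [-1.4, -0.4, 2.2]
grip_force: 60.0
```

```bash
python3 -m jog '[[[-0.002,0,0.004],0],[[-0.002,0,0.004],0],[[-0.002,0,0.004],0],[[-0.002,0,0.004],0],[[-0.002,0,0.004],0],[[-0.002,0,0.004],0],[[-0.002,0,0.004],0],[[-0.002,0,0.004],0]]'|grep -E "pos|contact"; python3 - <<'E'
from h import *
a=read_camera("scene")
cv2.imwrite("pics/p5.png",cv2.resize(a[210:285,190:290],(800,600),interpolation=cv2.INTER_CUBIC))
F=[]
for i in range(8): read_camera("scene"); F.append(env.state()["contact_force"])
print(np.mean(F,0))
E
```

```text
tool_pos: [620.4, -11.4, 185.4]
contact_force: [-2.9, 0.1, 1.7]
[-2.63865232 -0.40491803  1.76722057]
```

View pics/p5.png

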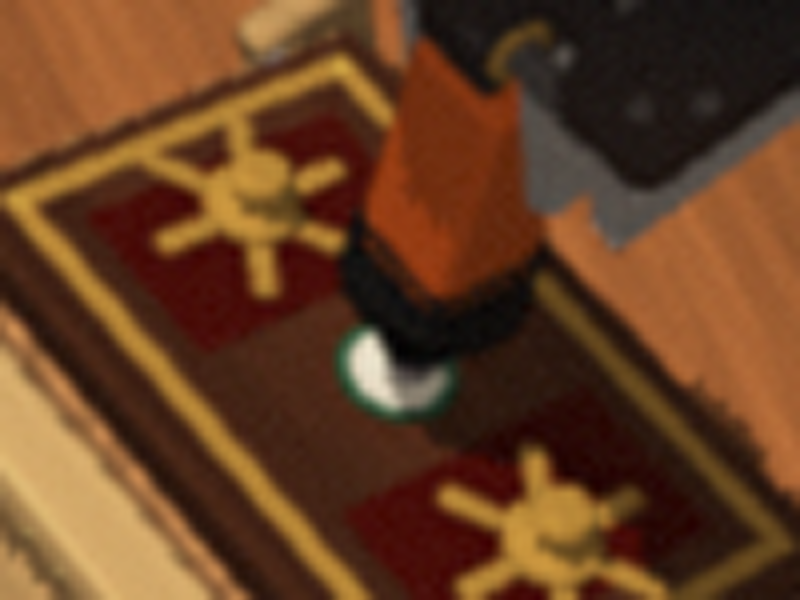

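The nose sits on the white dot: nose end about (410,378), dot centre about (399,371), so roughly 2–3 mm off. Axial force is about 4.6 N, so the nose is about half way in. I keep holding.

```bash
for i in 1 2; do python3 -m jog '[[[0,0,0],0],[[0,0,0],0],[[0,0,0],0],[[0,0,0],0],[[0,0,0],0],[[0,0,0],0],[[0,0,0],0],[[0,0,0],0]]'|grep -E "time|pos|contact"; done; python3 w.py
```

```text
time_s: 14.6
tool_pos: [620.4, -11.3, 185.3]
contact_force: [-2.4, -1.3, 1.7]
time_s: 15.6
tool_pos: [620.5, -11.4, 185.4]
contact_force: [-3.2, -0.6, 1.1]
15.6 [620.5 -11.4 185.4] xaxis yaw-pi 0.2122 tool z [-0. -0. -1.] F [-3.22 -0.58  1.06] T [-0.12   0.707 -0.009] gap 31.4 60.0 j [-0.16  0.32  1.45 -0.    1.36 -1.94]
```

```bash
for i in 1; do python3 -m jog '[[[0,0,0.003],0],[[0,0,0.006],0],[[0,0,0.006],0],[[0,0,0.006],0],[[0,0,0.006],0],[[0,0,0.006],0],[[0,0,0.006],0],[[0,0,0.006],0]]'|grep -E "pos|contact"; done; python3 -m jog '[[[0,0,0],0],[[0,0,0],0],[[0,0,0],0],[[0,0,0],0],[[0,0,0],0],[[0,0,0],0],[[0,0,0],0],[[0,0,0],0]]'|grep -E "time|pos|contact"; python3 - <<'E'
from h import *
F=[]
for i in range(8): a=read_camera("scene"); F.append(env.state()["contact_force"])
F=np.mean(F,0)-[.2,-.2,-2.0];print(F,F@[-.362,-.079,.929])
cv2.imwrite("pics/p6.png",np.hstack([cv2.resize(a[225:270,210:255],(800,600),interpolation=cv2.INTER_CUBIC)]))
E
```

```text
tool_pos: [620.6, -11.3, 184.6]
contact_force: [-2.5, -0.2, 3.0]
time_s: 17.6
tool_pos: [620.5, -11.4, 184.5]
contact_force: [-2.0, -0.8, 2.8]
[-2.16732822e+00 -2.10312401e-03  4.40333580e+00] 4.8754379168272415
```

View pics/p6.png

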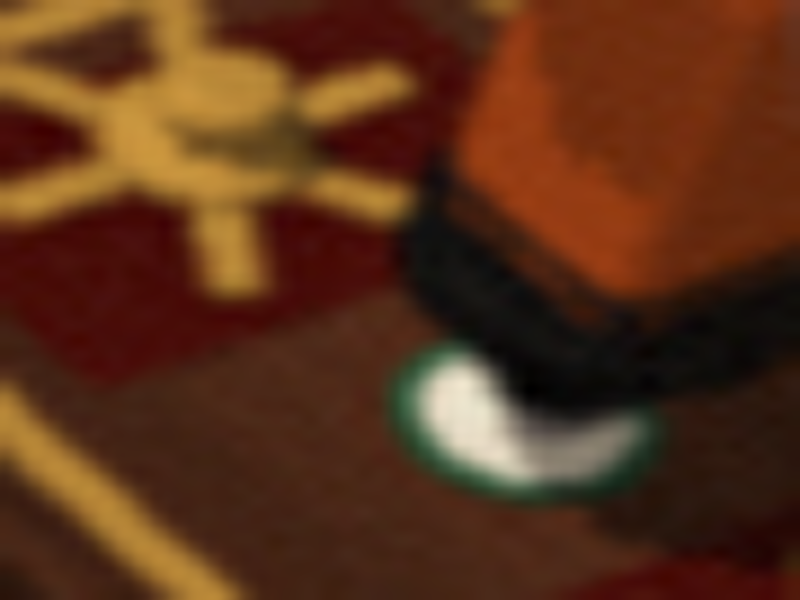

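In the close-up the nose meets the paper at about (540,425), with the dot centre at about (530,420). It was held over 2 s at about 4.9 N along the normal. Now I retreat along the axis and go back to the dock.

```bash
python3 -m jog '[[[0.02,0,-0.05],0],[[0.07,0,-0.17],0],[[0.15,0,-0.37],0],[[0.15,0,-0.37],0.2],[[0.15,0,-0.37],0.425],[[0.15,0,-0.37],0.425],[[0.15,0,-0.37],0.425]]'|grep -E "time|pos"; python3 -m jog '[[[0.2,-0.35,0],0],[[0.4,-0.7,0],0],[[0.45,-1,0],0],[[0.45,-1,0],0]]'|grep -E "pos"; python3 -m jog '[[[0.2,-0.35,0],0],[[0.4,-0.7,0],0],[[0.44,-1,0],0],[[0.44,-1,0],0],[[0.44,-1,0],0]]'|grep pos;  python3 w.py 466 -347.3 150
```

```text
time_s: 18.88
tool_pos: [598.4, -16.1, 240.4]
tool_pos: [530.2, -169.0, 240.2]
tool_pos: [465.3, -314.9, 239.8]
20.0 [ 465.3 -314.9  239.8] xaxis yaw-pi 0.0008 tool z [-0.     0.001 -1.   ] F [ 0.72  0.09 -2.03] T [ 0.071 -0.007 -0.062] gap 31.7 60.0 j [-0.75  0.16  1.54  0.    1.44 -2.32]
shares to go [-0.005 -0.217  0.598]
```

```bash
python3 -m jog '[[[0,-0.216,0],0],[[0,-0.216,0.3],0],[[0,-0.216,0.55],0],[[0,-0.216,0.55],0],[[0,-0.216,0.55],0]]'|grep -E "time|pos"; python3 w.py 466 -347.3 128; python3 - <<'E'
from h import *
a=read_camera("scene")
m=camera_model("scene"); P=env.state()["tool_pos"]+[0,0,11]
cv2.imwrite("pics/p7.png",cv2.resize(a[75:150,195:295],(800,600),interpolation=cv2.INTER_CUBIC))
for th in(.33,.38,.43):
    X=P+R.from_euler("y",-th).apply([0,0,-104]); print(th,X.round(1),(proj(m,X)-[195,75])*8)
print("hole",(proj(m,[501.5,-347.4,50])-[195,75])*8)
E
```

```text
time_s: 20.62
tool_pos: [466.2, -348.0, 159.0]
20.625 [ 466.2 -348.   159. ] xaxis yaw-pi 0.0016 tool z [ 0.002 -0.001 -1.   ] F [ 0.06 -0.27 -0.82] T [ 0.05  -0.031 -0.005] gap 31.9 60.0 j [-0.79  0.27  1.58  0.    1.29 -2.36]
shares to go [0.002 0.005 0.207]
0.33 [ 500.2 -348.7   72.5] [348.23464379 379.55769864]
0.38 [ 505.1 -348.7   74.3] [333.53901219 380.88589245]
0.43 [ 509.9 -348.7   76.3] [318.99713419 381.56691853]
hole [350.94198214 433.62747627]
```

View pics/p7.png

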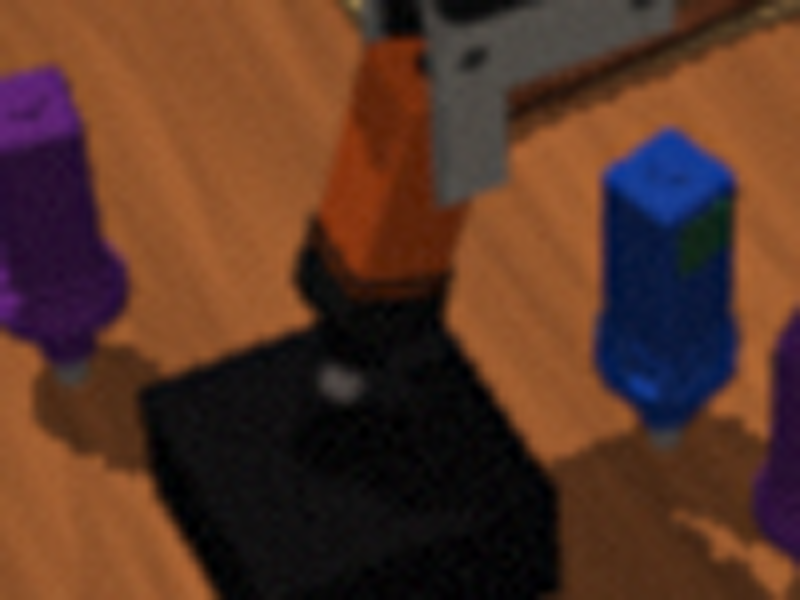

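The tip at about (342,385) is over the hole, in line with the projected hole at (351,434). I lower the nose in, then straighten the meter against the far wall with a lighter grip.

```bash
python3 -m jog '[[[0,0,0.1],0],[[0,0,0.2],0],[[0,0,0.2],0],[[0,0,0.2],0]]'|grep -E "time|pos|contact"; python3 -m jog '[[[0,0,0],0],[[-0.05,0,0],0],[[-0.1,0,0],0],[[-0.15,0,0],0],[[-0.2,0,0],0],[[-0.2,0,0],0]]' 0 10|grep -E "pos|contact"; python3 -m jog '[[[-0.04,0,0],0],[[-0.08,0,0],0],[[-0.11,0,0],0],[[-0.11,0,0],0],[[-0.11,0,0],0]]' 0 10|grep -E "pos|contact"; python3 w.py 501.5 -347.4 105; python3 - <<'E'
from h import *
a=read_camera("scene")
cv2.imwrite("pics/p8.png",cv2.resize(a[75:150,195:295],(800,600),interpolation=cv2.INTER_CUBIC))
E
```

```text
time_s: 21.18
tool_pos: [464.5, -348.4, 127.2]
contact_force: [0.2, 0.0, -1.3]
tool_pos: [495.7, -348.4, 127.4]
contact_force: [-0.2, -0.8, -1.3]
tool_pos: [512.4, -348.6, 128.3]
contact_force: [0.7, 1.2, 3.1]
22.55 [ 512.4 -348.6  128.3] xaxis yaw-pi -0.0003 tool z [ 0.002 -0.001 -1.   ] F [0.74 1.21 3.07] T [ 0.424 -0.173  0.015] gap 31.7 10.0 j [-0.74  0.38  1.51  0.    1.25 -2.31]
shares to go [0.073 0.008 0.155]
```

View pics/p8.png

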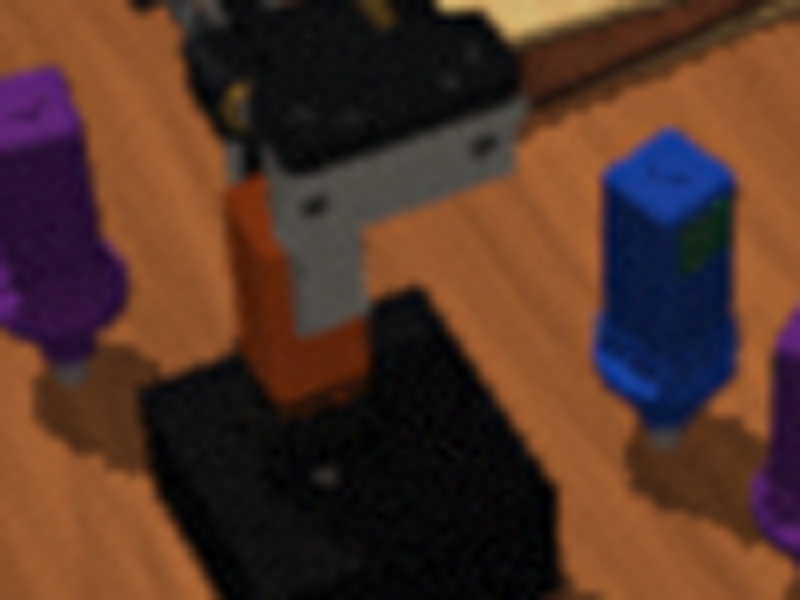

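The meter is nearly upright again (handle from about (260,190) to (310,400)), with its sleeve edge resting on the rim. I centre it and lower.

```bash
python3 -m jog '[[[0,0,-0.015],0],[[0.04,0.008,-0.015],0],[[0.073,0.008,-0.015],0],[[0.073,0.008,-0.015],0],[[0.073,0.008,-0.015],0]]' 0 10|grep -E "pos|contact"; python3 -m jog '[[[0,0,0.04],0],[[0,0,0.08],0],[[0,0,0.11],0],[[0,0,0.11],0],[[0,0,0.11],0]]' 0 8|grep -E "time|pos|contact"; python3 w.py 501.5 -347.4 105
```

```text
tool_pos: [500.3, -347.3, 129.7]
contact_force: [0.1, -0.0, -1.3]
time_s: 23.85
tool_pos: [500.5, -347.3, 113.3]
contact_force: [-0.9, -0.3, -1.3]
23.85 [ 500.5 -347.3  113.3] xaxis yaw-pi -0.0003 tool z [ 0. -0. -1.] F [-0.94 -0.27 -1.3 ] T [-0.004 -0.013 -0.021] gap 31.7 8.0 j [-0.75  0.37  1.55 -0.    1.22 -2.32]
shares to go [-0.006 -0.     0.055]
```

```bash
python3 -m jog '[[[-0.006,0,0.02],0],[[-0.006,0,0.04],0],[[-0.006,0,0.055],0],[[-0.006,0,0.065],0],[[-0.006,0,0.075],0],[[-0.006,0,0.075],0],[[-0.006,0,0.075],0]]' 0 4|grep -E "time|pos|contact"; python3 w.py; python3 -m jog '[[[0,0,0],0],[[0,0,0],0],[[0,0,0],0],[[0,0,0],0],[[0,0,0],0],[[0,0,0],0]]' 1|grep -E "pos|contact|gap"; python3 -m jog '[[[0,0,-0.2],0],[[0,0,-0.6],0],[[0,0,-0.9],0],[[0,0,-0.9],0],[[0,0,-0.9],0]]' 1|grep -E "time|pos|contact"; python3 - <<'E'
from h import *
a=read_camera("scene");t=read_camera("top");b=read_camera("wrist")
c=lambda i,x,y,w,h: cv2.resize(i[y:y+h,x:x+w],(400,300),interpolation=cv2.INTER_CUBIC)
cv2.imwrite("pics/p9.png",np.vstack([np.hstack([c(t,346,177,100,75),c(a,195,90,100,75)]),np.hstack([cv2.resize(t,(400,300)),cv2.resize(b,(400,300))])]))
E
```

```text
time_s: 24.72
tool_pos: [502.2, -347.2, 103.4]
contact_force: [0.4, 1.8, 5.3]
24.725 [ 502.2 -347.2  103.4] xaxis yaw-pi -0.0003 tool z [ 0.002 -0.    -1.   ] F [0.39 1.78 5.32] T [ 0.55   0.023 -0.054] gap 32.2 4.0 j [-0.75  0.39  1.55  0.    1.2  -2.32]
tool_pos: [501.3, -347.3, 102.0]
contact_force: [0.5, 0.3, 0.4]
finger_gap: 88.7
time_s: 26.1
tool_pos: [500.9, -346.8, 236.2]
contact_force: [-0.5, 0.4, -1.5]
```

View pics/p9.png

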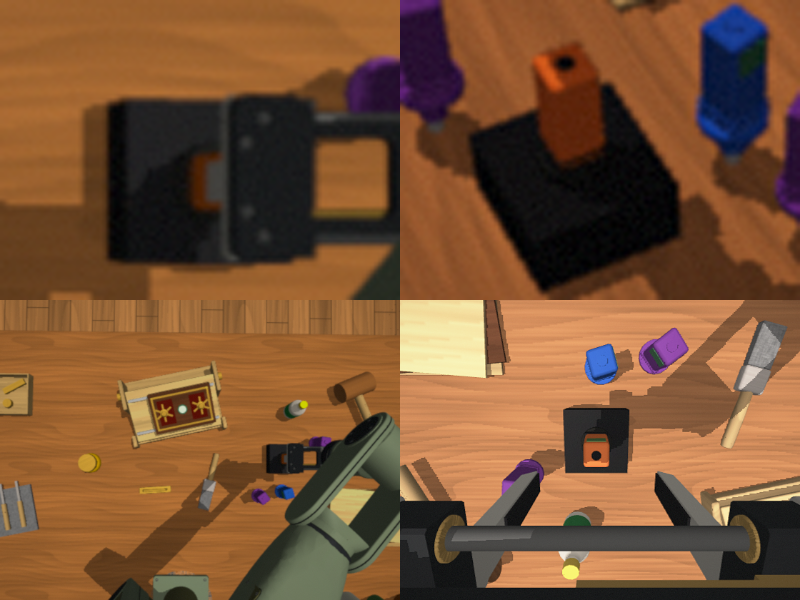

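The meter stands in the dock exactly as at the start, with its top hole again at (565,64) of the same crop. It is released, and everything else is where it was. I hand in.

```bash
python3 -m jog '[[[0,0,0],0],[[0,0,0],0],[[0,0,0],0],[[0,0,0],0]]' 1|grep -E "time"; python3 -c "
from cell import env
print(env.sign_off())"
```

```text
time_s: 26.75
the job is handed in; nothing more can be done
None
```

I pressed the meter on the white dot (about 2–3 mm off its centre, roughly half way in by force) for over 2 s, stood it upright and released in its dock, and handed the job in at 26.8 s; no verdict came back.

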